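# Grease the root slicer with its hand lubricator

### The job

Grease the root slicer before the morning's cutting: with closed fingertips push the mushroom-headed spring plunger of its hand lubricator right down, let the spring bring it all the way back up, and go on stroke after stroke until the indicator pin on the small metering valve beside it has popped fully out. Then stop, for pumping on over-greases the slicer, and leave the plunger up. Push the plunger only, without gripping it; keep off the pin and the slicer's switch, and leave everything else on the counter where it is.

Things in the scene. Friction and masses are not known exactly. Their poses are not given: they have to be found in the camera images.
- slicer: the whole fixed slicer; origin on the counter. Grey bed plate 260 mm along its x (-130 to 130) and 520 mm along its y (-270 to 250), 20 mm thick; tall drive housing on the plate's -y part, hand lubricator on its +y part: pump with plunger at x 0, y 130 mm, metering valve with indicator pin at x 0, y 212 mm
- housing_mid (a point): point on the counter under the middle of the slicer's steel drive housing (200 mm in x, 210 mm in y); blade cover on top to 224 mm, two feed tubes to 312 mm above the counter; motor on its +x side, chute on its -x side
- cup_top (a point): centre of the top of the lubricator's round grease cup, 60 mm across, 106 mm high; a thin level rod with a small ball sticks up from it to 151 mm above the counter at most
- plunger: spring plunger of the lubricator: black round flat-topped mushroom head 44 mm across and 14 mm thick, on a steel rod with a coil spring, standing upright over a steel barrel; origin at the centre of the head's top face, 138 mm above the counter when up and 118 mm when pressed home. Squeezing or striking it with over 35 N on the way counts as gripping
- plunger_travel (a joint): how far the plunger is pressed (m): 0 up, 0.020 bottomed. The spring resists with 5 N at the top to 11 N at the bottom, grease adds 2 N and a drag of 65 N per m/s. Let go, it comes right up within half a second. A stroke delivers only if it goes down 0.017 or more, starting from within 0.001 of the top; shorter ones do next to nothing
- indicator_pin: upright bright steel pin, 10 mm across, in the brass gland (top 70 mm high) on the metering valve's aluminium block (44 by 36 mm, 58 mm high). Origin: centre of its tip, 71 mm above the counter when in, 93 mm when fully out. The first strokes only prime the line; after that it rises by itself about 6 mm a stroke; do not touch it
- pin_travel (a joint): how far the pin stands out (m): 0 in, 0.022 fully out, where it stops. At the start it is between 0 and 0.003. 3 to 7 full strokes bring it out; before the last of them it stands at 0.0175 or less. It stays where it is between strokes
- level_travel (a joint): how far the thin level rod (6 mm, small ball top) of the grease cup has sunk (m). It sinks 0.0028 with each full stroke. When the pin is just fully out it reads 0.0195 to 0.021; one or two strokes more are forgiven, above 0.0275 the slicer is over-greased
- switch_travel (a joint): the slicer's start switch, a grey push button 20 mm across, top 71 mm above the counter, on a black box 60 by 50 mm, 60 mm high, at x -90, y -10 mm of the slicer; 0 released, 0.005 pressed (m). Leave it alone
- wrench: loose open-ended steel wrench, 130 mm long, 6 mm thick, lying on the bed plate in front of (-x of) the pump; origin under its middle
- glue_stick: loose upright glue stick with a blue cap, 27 mm across, 74 mm high, standing on the bed plate between the switch box and the wrench; origin under its centre
- grease_tin: loose round tin, 64 mm across, 55 mm high, on the counter behind (+x of) the bed plate; origin under its centre
- herb_jar: loose white and blue lidded ceramic jar, 100 mm across, 122 mm high, on the counter on the slicer's +y side; origin under its centre
- mortar: loose brass mortar, 90 mm across, 75 mm high, on the counter on the slicer's +y side (it and the jar swap places); origin under its centre
- brush: loose brush, 170 mm long, lying on the counter behind (+x of) the bed plate; origin under its middle
- dish: loose round steel dish, 170 mm across, 35 mm high, on the counter to the robot's left; origin under its centre

How it is judged:
On the way, in this order (a step that is already met when the one before it is completed fails the run):
1. the fingertips push the plunger right down for a first full stroke (value of joint plunger_travel above 0.0165 m and contact force between the fingers and plunger above 1 N and value of joint pin_travel below 0.019 m), for 0.02 s.
2. the plunger is let all the way back up (value of joint plunger_travel below 0.0015 m), for 0.02 s.
3. pumping goes on until the pin stands fully out (value of joint pin_travel above 0.0205 m), for 0.2 s.
At the end, for the whole second after the job is handed in: the indicator pin stands fully out (at least 20.5 of its 22 mm), the plunger is back up (within 1.5 mm), the level rod has sunk less than 27.5 mm (at most about two strokes too many), the switch is not pressed and the seven loose things are within 30 mm of where they stood (value of joint pin_travel above 0.0205 m and value of joint plunger_travel below 0.0015 m and value of joint level_travel below 0.0275 m and value of joint switch_travel below 0.0025 m and distance of each of wrench, glue_stick, grease_tin, herb_jar, mortar, brush, dish from where it was at the start of the episode below 0.03 m); the robot touches nothing.
It fails at once if the plunger is gripped or struck: the fingers load it with over 35 N while it is not yet near the bottom (contact force between the fingers and plunger above 35 N and value of joint plunger_travel below 0.017 m).
It fails at once if the robot pushes or pulls on the indicator pin (contact force between any of the fingers, the arm and indicator_pin above 0.5 N).
It fails at once if the slicer's switch is pressed (value of joint switch_travel above 0.0035 m).
It fails at once if the slicer is over-greased: pumped on for three or more strokes after the pin was out (value of joint level_travel above 0.0275 m).
It fails at once if a loose thing on the counter is lifted, pushed or knocked away by more than 30 mm (distance of any of wrench, glue_stick, grease_tin, herb_jar, mortar, brush, dish from where it was at the start of the episode above 0.03 m).
It also fails if it takes over 61 s, if anything falls off the work surface, if the arm or the gripper's body presses on something with over 40 N, if the wrist force passes 120 N, or if a joint passes its speed limit or range.

### The arm

A 6-joint arm with a two-finger parallel gripper is mounted at the origin on the work surface. World frame = base frame: x ahead of the robot, y to its left, z up, the work surface at z = 0. Lengths are in m, angles in rad, forces in N, time in s.
With the tool pointing down it reaches from about 0.275 to 0.875 m from the base axis. Payload 12.5 kg.
Tool frame: the origin (TCP) lies on the centre line of the jaws, within the pads' length; the fingertips stand r.finger_overhang ahead of it and the grasp point (between the pads) lies 3 mm ahead of it (r.finger_overhang is the distance from the TCP to the fingertips, in m); z points along the fingers, y is the line along which they close (so a half turn about z gives the same grasp; the last joint's range is limited). The gripper opens to 85 mm and grips with 20 to 120 N. Pads are 22 mm wide; open, the fingers measure 114 mm over their backs; the gripper's body (76 mm by 85 mm) begins 54 mm behind the grasp point. The pads swing forward as they close: fully open they stand 13 mm farther back than shut.
Start: joints at [-1.316, 0.351, 1.652, -0, 1.139, -0.085], TCP at [0.183, -0.519, 0.253] pointing down, gripper open.
Joint ranges: [-2.75, 2.75], [-0.79, 2.1], [0.01, 2.65], [-1.57, 4.71], [0.07, 3.14], [-2.87, 2.87]. Speed limits (rad/s): [2.22, 2.22, 2.79, 3.14, 3.14, 3.14].

### API

Orientations are given as a unit quaternion [x, y, z, w].
In Python, from cell import r, optics gives the robot as it stands. The module is installed in compiled form; this text tells all that it offers. Calls block until the motion is done:
- r.move_to(position, orientation): joint-space move of the TCP to a pose.
- r.move_linear(position, rot=None, vel=0.15): straight line of the TCP; rot=None keeps the orientation; vel is the mean speed in m/s.
- r.set_joints(angles): joint-space move.
- r.set_gripper(opening, squeeze=None): opening from 0.0 (shut) to 1.0 (fully open); squeeze is the grip in N (None keeps the last); returns when the fingers have stopped.
- r.sleep(seconds).
- r.inverse_kinematics(position, orientation): joint angles nearest the present ones, or None.
- optics.get_image(name): name is "scene" or "top" or "wrist"; returns a dict with "pixels" (420x560x3 uint8, red, green, blue), "depth" (420x560 float32, m along the optical axis (not along the pixel's ray), 0 where there is no reading), "fx", "fy", "cx", "cy" (pixels), "camera_from_world" (4x4, takes a point from world to camera coordinates); the wrist camera has in their place "mount" (4x4, takes a point from camera to tool coordinates, whose origin is the TCP and whose axes are the flange's). Camera axes: x right, y down, z forward; pixel columns grow to the right and rows downward; lengths in m; the calibration is good to about 2 mm. A picture is of the moment at which its call begins: read the wrist's pose just before it.
A pose or a line that the arm cannot do raises r.PlanningError and nothing moves.
- r.hand_in(): hands the job in; it is judged then, once.
Readings, each from a call of its own:
- r.current_t(): time.
- r.current_q(): joint angles.
- r.current_qvel(): joint speeds.
- r.current_effort(): joint torques, N m.
- r.current_tool_pos(): TCP position.
- r.current_ee_rot(): TCP orientation.
- r.current_contact_force(): force on the tool from outside, world axes, zero at the start.
- r.current_torque(): the same for the moment, N m.
- r.current_opening(): opening from 0.0 (shut) to 1.0 (fully open).
- r.current_finger_force(): force on a finger pad.
Only numpy, scipy, OpenCV 4.12 (cv2) and the standard library are available. Lean on these libraries where they do the work, as an engineer would, in place of code of your own. Each camera call takes 0.05 s, during which the arm holds its last target. There are 200 camera calls.

## Working session

There is one attempt and no reset: what is moved stays moved. The work goes in short steps, each a Python script; the robot and the scene stay as the last script left them, time stands still between calls to the robot, and variables do not carry over. Pictures are saved under pics/ and viewed, at most 10 in all, crops included, and the job is handed in when it is done.

```bash
mkdir -p pics; cat > h.py <<'E'
from cell import r, optics
import numpy as np, cv2
def cap(name, fn=None):
    d=optics.get_image(name)
    if fn: cv2.imwrite('pics/'+fn, d['pixels'][:,:,::-1])
    return d
def cloud(d):
    z=d['depth']; v,u=np.mgrid[:z.shape[0],:z.shape[1]]
    P=np.stack([(u-d['cx'])/d['fx']*z,(v-d['cy'])/d['fy']*z,z,np.ones_like(z)],-1)
    W=P@np.linalg.inv(d['camera_from_world']).T
    W=W[...,:3]; W[z<=0]=np.nan
    return W
E
python3 - <<'E'
from h import *
for n in('top','scene'):
    d=cap(n,n+'1.png'); np.savez(n+'.npz',**d)
print(r.current_t(),r.finger_overhang,r.current_ee_rot())
E
```

```text
0.1 0.022 [ 9.85596959e-01  1.69110545e-01 -4.55353443e-05 -5.06770645e-04]
```

View pics/top1.png

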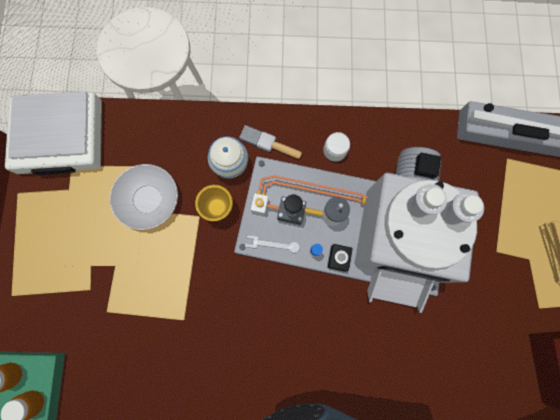

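View pics/scene1.png

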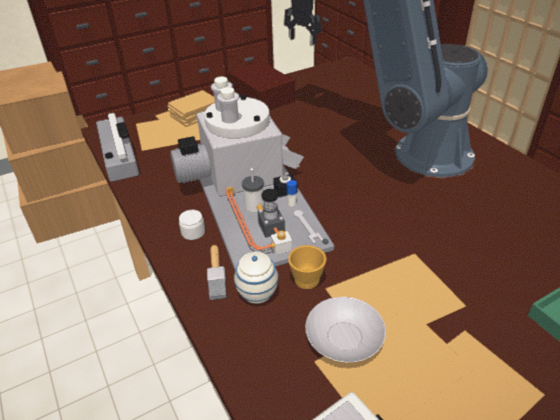

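The top view shows the plunger head at about (293,204), the valve with its pin at (260,203), the cup at (337,209), the switch at (340,257) and the wrench at (272,244). Image up is +x and image left is +y.

```bash
python3 - <<'E'
from h import *
d=dict(np.load('top.npz')); W=cloud(d)
def info(n,u,v,R,lo,hi):
    w=W[v-R:v+R+1,u-R:u+R+1].reshape(-1,3); w=w[(w[:,2]>lo)&(w[:,2]<hi)]
    if len(w): print(n,len(w),w.mean(0).round(4),((w.min(0)+w.max(0))/2).round(4),np.ptp(w,axis=0).round(3))
info('plunger',293,204,16,.125,.15)
info('cup',337,209,16,.095,.115)
info('cuprod',337,209,16,.115,.16)
info('gland',260,203,10,.062,.1)
info('valve',260,203,14,.05,.1)
info('switchtop',340,257,14,.05,.08)
info('jar',228,155,22,.09,.16)
info('mortar',214,204,20,.05,.09)
print(W[204,293],d['fx'],np.linalg.inv(d['camera_from_world'])[:3,3])
s=dict(np.load('scene.npz'));d=s;W=cloud(s)
info('plunger s',270,197,14,.128,.15)
p=s['pixels'][150:270,190:340,::-1]; cv2.imwrite('pics/sc.png',cv2.resize(p,None,fx=5,fy=5,interpolation=cv2.INTER_CUBIC))
print(r.current_contact_force())
E
```

```text
plunger 286 [0.6334 0.0589 0.1375] [0.6337 0.0581 0.1339] [0.041 0.041 0.017]
cup 485 [ 0.6292 -0.0461  0.1056] [ 0.6304 -0.0469  0.105 ] [0.059 0.059 0.019]
cuprod 22 [ 0.6297 -0.0466  0.1424] [ 0.63   -0.0471  0.1354] [0.007 0.009 0.031]
gland 65 [0.6491 0.1392 0.0695] [0.6501 0.1402 0.068 ] [0.022 0.02  0.012]
valve 276 [0.6492 0.1384 0.0601] [0.6561 0.1316 0.062 ] [0.062 0.056 0.024]
switchtop 519 [ 0.5202 -0.061   0.0616] [ 0.5209 -0.0617  0.0626] [0.065 0.056 0.023]
jar 716 [0.7612 0.2215 0.1059] [0.7634 0.2232 0.1069] [0.073 0.076 0.034]
mortar 459 [0.6497 0.2542 0.0689] [0.6437 0.2489 0.0648] [0.086 0.088 0.03 ]
[0.63256868 0.05819439 0.137753  ] 383.3731781689201 [0.45198294 0.10363537 0.98715925]
plunger s 186 [0.6388 0.0615 0.1368] [0.6367 0.0572 0.1355] [0.044 0.045 0.015]
[ 0.15602603 -0.64897838 -0.67382572]
```

View pics/sc.png

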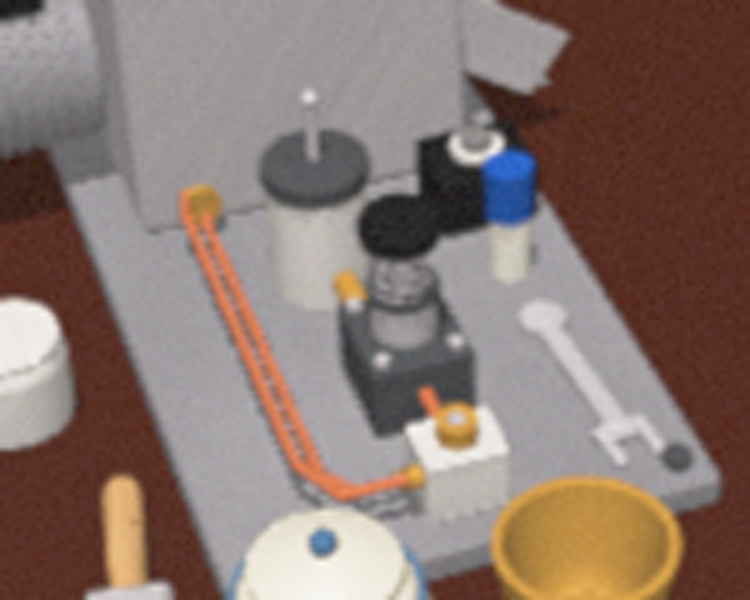

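The plunger is at (0.634, 0.058, 0.138), and the scene camera sees the pin in its gland at about (281,233), clear of the arm. Next I go up over the housing, close the fingers and come in above the plunger.

```bash
python3 - <<'E'
from h import *
p=r.current_tool_pos(); 
r.set_gripper(0.0,20)
r.move_linear([p[0],p[1],0.46],vel=0.3)
best=None
for y in np.linspace(-np.pi,np.pi,25):
    o=[np.cos(y/2),np.sin(y/2),0,0]
    q=r.inverse_kinematics([.634,.058,.45],o)
    if q is not None and (best is None or abs(q[5])<abs(best[1][5])): best=(y,q,o)
print(best)
np.save('o.npy',best[2])
r.move_to([.634,.058,.45],best[2])
r.move_linear([.634,.058,.138+.022+.03],vel=0.2)
print(r.current_t(),r.current_tool_pos(),r.current_contact_force(),r.current_opening())
d=cap('scene','s2.png'); 
p=d['pixels'][130:250,200:350,::-1]; cv2.imwrite('pics/s2c.png',cv2.resize(p,None,fx=5,fy=5,interpolation=cv2.INTER_CUBIC))
w=cap('wrist','w2.png')
print(w['fx'],w['mount'])
E
```

```text
(np.float64(1.5707963267948966), array([ 1.81247677e-02,  4.12655568e-01,  1.09318283e+00, -4.44089210e-16,
        1.63575425e+00,  1.81247677e-02]), [np.float64(0.7071067811865476), np.float64(0.7071067811865475), 0, 0])
5.75 [0.63445393 0.05797812 0.19107904] [-0.97291907 -0.45874203  0.40889476] -0.00023720439547179176
372.94303513047635 [[-6.91609652e-04 -9.51642036e-01 -3.07208327e-01  7.95645204e-02]
 [ 9.99999454e-01 -8.98913567e-04  5.33301504e-04  5.38951017e-04]
 [-7.83665862e-04 -3.07207791e-01  9.51642138e-01 -1.19549079e-01]
 [ 0.00000000e+00  0.00000000e+00  0.00000000e+00  1.00000000e+00]]
```

View pics/s2c.png

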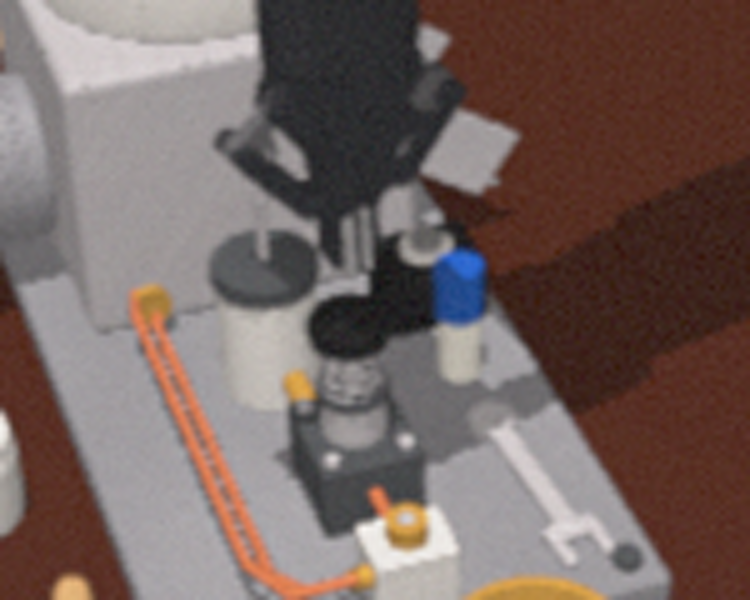

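View pics/w2.png

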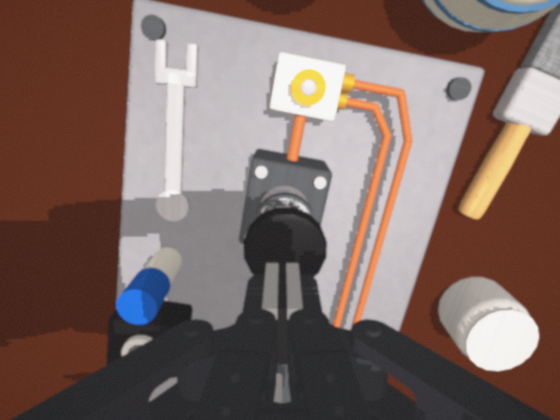

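The wrist view shows the pin tip at (308,87), the plunger head at (285,245) and the closed fingertips over the head. Its depth can read the pin height. I'll measure the pin and do a stroke in increments, watching the force.

```bash
cat >> h.py <<'E'
from scipy.spatial.transform import Rotation as R
def wcloud():
    T=np.eye(4); T[:3,:3]=R.from_quat(r.current_ee_rot()).as_matrix(); T[:3,3]=r.current_tool_pos()
    d=optics.get_image('wrist'); d['camera_from_world']=np.linalg.inv(T@d['mount'])
    return d,cloud(d)
def pin():
    d,W=wcloud()
    m=np.hypot(W[...,0]-.649,W[...,1]-.139)<.02
    z=W[...,2][m]; z=z[(z>.062)&(z<.11)]
    top=np.sort(z)[::-1]
    return d,W,np.round(top[[2,8,20,60]],4)
E
python3 - <<'E'
from h import *
d,W,t=pin(); print('pin z',t)
w=W[170:300,230:340].reshape(-1,3); w=w[(w[:,2]>.130)&(w[:,2]<.143)]
print('head',w.mean(0),((w.min(0)+w.max(0))/2),np.ptp(w,axis=0))
f0=r.current_contact_force()[2]
x,y=.634,.058
z=.166
for z in np.arange(.166,.134,-.002):
    r.move_linear([x,y,z],vel=.05); f=r.current_contact_force()-[0,0,f0]
    print(round(z,3),np.round(r.current_tool_pos()[2],4),f.round(1))
    if f[2]>22: break
r.move_linear([x,y,.175],vel=.15); r.sleep(.4)
print(r.current_t()); d,W,t=pin(); print(t)
cv2.imwrite('pics/w3.png',d['pixels'][:,:,::-1])
E
```

```text
pin z [0.0714 0.0712 0.071  0.0705]
head [0.63657077 0.06389248 0.13653607] [0.63650482 0.06173134 0.13451637] [0.0432151  0.03614057 0.00901306]
0.166 0.166 [-0.3  0.2  0.8]
0.164 0.1641 [ 0.1 -0.1  0.2]
0.162 0.1619 [ 1.   0.3 -0.1]
0.16 0.1601 [ 1.4 -0.4  0.9]
0.158 0.1582 [0.5 0.1 3.5]
0.156 0.1562 [0.4 0.6 5.2]
0.154 0.1543 [-0.7  0.6  6.3]
0.152 0.1525 [-0.3 -0.2  7.3]
0.15 0.1505 [-1.5 -0.7  7.8]
0.148 0.1486 [-1.6 -0.1  8.3]
0.146 0.1467 [-0.4 -0.9  8.3]
0.144 0.1447 [-2.1 -0.5  8.5]
0.142 0.1428 [-2.2 -0.1 10.3]
0.14 0.1408 [-1.7  0.2 10.7]
0.138 0.14 [-8.  -0.3 20.3]
0.136 0.1398 [-14.4  -0.7  36.7]
11.0917
[0.0717 0.0714 0.0711 0.0705]
```

View pics/w3.png

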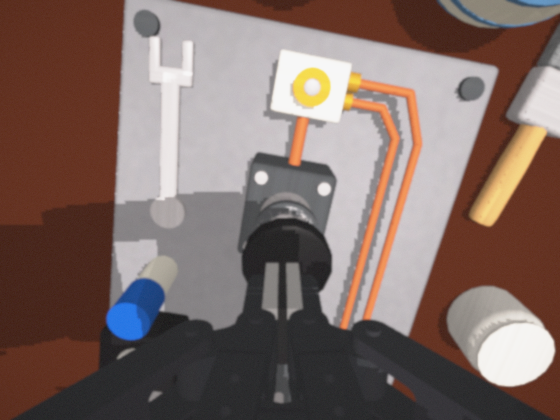

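The head meets the tip at TCP z 0.160 and bottoms at 0.140. The stroke was full, and the pin is still in at (312,87), so the line is priming. I'll repeat full strokes and read the pin after each one.

```bash
cat > st.py <<'E'
from h import *
import sys
x,y=.635,.059
for i in range(int(sys.argv[1])):
    r.move_linear([x,y,.163],vel=.15)
    r.move_linear([x,y,.1375],vel=.07); f=r.current_contact_force()[2]; z=r.current_tool_pos()[2]
    r.move_linear([x,y,.172],vel=.15); r.sleep(.5)
    d,W,t=pin(); print(round(r.current_t(),2),'F',f.round(1),'z',z.round(4),'pin',t,flush=True)
    if t[1]>.0885: break
cv2.imwrite('pics/w_%d.png'%int(r.current_t()),d['pixels'][:,:,::-1])
E
python3 st.py 3
```

```text
12.84 F 20.1 z 0.14 pin [0.0717 0.0712 0.0709 0.0705]
14.54 F 21.4 z 0.14 pin [0.0717 0.0712 0.0709 0.0705]
16.24 F 21.0 z 0.14 pin [0.0764 0.0757 0.0753 0.0749]
```

```bash
python3 st.py 2; ls pics
```

```text
17.94 F 21.4 z 0.14 pin [0.082  0.0817 0.0814 0.0809]
19.64 F 21.0 z 0.14 pin [0.0884 0.0877 0.0874 0.087 ]
s2.png
s2c.png
sc.png
scene1.png
top1.png
w2.png
w3.png
w_16.png
w_19.png
```

```bash
python3 st.py 1; python3 - <<'E'
from h import *
r.move_linear([.635,.059,.21],vel=.15); r.sleep(.3)
d,W,t=pin(); print(t,r.current_t())
w=W[:].reshape(-1,3); w=w[(np.hypot(w[:,0]-.636,w[:,1]-.061)<.012)&(w[:,2]<.16)]; print('head z',np.nanmedian(w[:,2]))
cv2.imwrite('pics/w4.png',d['pixels'][:,:,::-1])
E
```

```text
21.34 F 21.1 z 0.14 pin [0.0947 0.0936 0.0934 0.0928]
[0.0939 0.0934 0.0932 0.0927] 22.0917
head z 0.13698759642818345
```

View pics/w4.png

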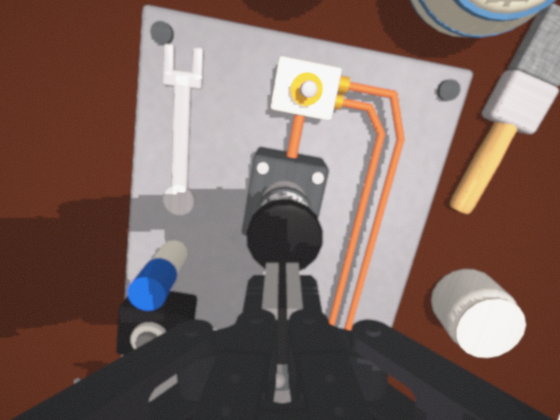

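The pin now stands tall at (309,88). Its tip is 93 mm high, so it is fully out. The plunger is up at (285,235), the fingers are clear of it, and nothing on the counter has moved.

```bash
python3 -c "
from cell import r
print(r.hand_in())"
```

```text
the job is handed in; nothing more can be done
None
```

I handed the job in after seven full strokes: the indicator pin measured 93 mm (fully out), the plunger is back up, and the final picture shows nothing else moved; the hand-in call gave no verdict.

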